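Shelve a lathe mandrel and hold its label home behind the shelf lip

TASK

Stand the waisted steel mandrel upright on the grey shelf, in the middle of the gap between the two straight mandrels and in line with them, and let go of it. Then take the aluminium label holder out of its wooden stand and push it upright down behind the shelf's front lip, squarely in front of the mandrel you placed, until the sprung strip under it is pressed right down to its stop. Finish while still holding the label holder pressed home (do not let go or ease off), and leave everything else on the bench where it is.

Things in the scene. Friction and masses are not known exactly. Their poses are not given: they have to be found in the camera images.
- mandrel_mid (a point): centre (30 mm up) of the loose steel mandrel to be shelved, 60 mm tall: foot disc 42 mm across and 9 mm high, a straight round waist 26 mm across from 12 to 50 mm above its underside (grasp here), tapering to 12 mm across at the flat top. It stands on the bench at the start; z axis up. 0.18 to 0.35 kg.
- gap (a point): target spot: point on the shelf board's top (50 mm above the bench) midway between the two straight mandrels, whose axes stand 65 mm either side of it along y. x axis: square to the shelf's front edge, pointing into the shelf, away from the robot; y along the edge; z up. The mid-line of the slot behind the lip lies 75 mm in front of this point (x = -75 mm in this frame).
- pair: the two straight mandrels: plain steel cylinders, 40 mm across, 60 mm tall, bolted to the shelf 130 mm apart between axes. Origin and axes as gap
- rack: the shelf: a grey block 50 mm high, 320 mm long (y), fixed to the bench. Origin on the bench below the mandrel row, mid-length; the board runs from 68 mm in front of this to 60 mm behind; axes parallel to those of gap. A steel lip along its front edge is level with the board's top and leaves a slot behind it.
- slot (a point): middle of the mouth of the slot behind the lip, 50 mm above the bench; axes as gap. The slot runs along y for the whole 320 mm, open at top and ends, 13 mm wide (x), both edges flared about 4 mm outwards in the top 6 mm. In its bottom lies a black sprung strip, its top 26 mm below this point when free, 32 mm below when pressed home.
- seat (a joint): travel of the sprung strip in the slot: 0 when free, 0.006 m pressed right down to its stop. It starts to move at about 2 N and takes about 8 N at the stop.
- label_mid (a point): centre (40 mm up) of the loose aluminium label holder, an upright flat plate with a paper card on both faces: 9 mm thick along its x axis, 56 mm wide (y), 80 mm tall (z), 0.05 to 0.1 kg; either face may be in front. Pressed home behind the lip, its upper 48 mm still stands above lip and board: pinch it across its thickness near the top, so that the fingertips stay above the board.
- stand: the fixed dark wooden stand in which the label holder stands upright at the start: 50 by 90 mm, 22 mm high, with a slot 13 mm wide and 14 mm deep along its y axis, so that the holder's underside is 8 mm above the bench and its upper 66 mm is free. Origin at the centre of its underside
- mandrel: the same mandrel; origin at the centre of its underside
- label: the same label holder; origin at the centre of its underside
- collar: bystander: a brass collar, 48 mm across, 18 mm high, lying flat on the bench
- wrench: bystander: a steel wrench lying flat on the bench, its length along its x axis
- brush: bystander: a bench brush lying along its x axis
- oil: bystander: clear oil bottle, 60 mm across, 130 mm tall
- bell: bystander: brass horn bell, mouth up, 100 mm across, 85 mm tall
- cup: bystander: blue mug, 76 mm across, 85 mm tall
- gaugebox: bystander: dark wooden gauge box, 70 by 110 by 30 mm
Mind the look-alikes: they are no part of the job. Of the things that look like the label, the middle-sized one is meant.

How it is judged (in metres and radians):
On the way:
1. the waisted mandrel stands upright in the middle of the gap, in line with the straight ones, and is let go (x of mandrel_mid in the frame of gap between -0.012 and 0.012 m and y of mandrel_mid in the frame of gap between -0.012 and 0.012 m and z of mandrel_mid in the frame of gap between 0.025 and 0.034 m and angle between mandrel_mid's own z axis and vertical below 0.1 rad and contact force between the fingers and mandrel below 0.2 N and linear speed of mandrel below 0.02 m/s), for 0.2 s.
At the end, for the whole second after the job is handed in: Mandrel on the shelf within 12 mm of the gap's middle (x and y), upright, at rest, let go; label holder upright behind the lip, within 18 mm of the gap's middle along the edge, held by the fingers (2 N) and pressing the sprung strip down at least 4.5 of its 6 mm (all of step 1 and x of label_mid in the frame of gap between -0.079 and -0.071 m and y of label_mid in the frame of gap between -0.018 and 0.018 m and z of label_mid in the frame of gap below 0.0115 m and angle between label_mid's own z axis and vertical below 0.1 rad and angle between the x axis of label_mid and the x axis of gap, either way round below 0.12 rad and value of joint seat above 0.0045 m and contact force between the fingers and label above 2 N); the arm keeps its last pose, push and grip.
It fails at once if a bystander is shifted by more than 30 mm (distance of any of collar, wrench, brush, oil, bell, cup, gaugebox from where it was at the start of the episode above 0.03 m).
It also fails if it takes over 54 s, if anything falls off the work surface, if the arm or the gripper's body presses on something with over 40 N, if the wrist force passes 120 N, or if a joint passes its speed limit or range.

ROBOT

A 6-joint arm with a two-finger parallel gripper is mounted at the origin on the work surface. World frame = base frame: x ahead of the robot, y to its left, z up, the work surface at z = 0. Lengths are in mm, angles in rad, forces in N, time in s.
With the tool pointing down it reaches from about 400 to 825 mm from the base axis. Payload 7 kg.
Tool frame: the origin (TCP) lies at the very end of the fingers, on their centre line; the grasp point (between the pads) lies 19 mm behind it; z points along the fingers, y is the line along which they close (so a half turn about z gives the same grasp; the last joint's range is limited). The gripper opens to 88 mm and grips with 3 to 60 N. Pads are 19 mm wide; open, the fingers measure 130 mm over their backs; the gripper's body (78 mm by 193 mm) begins 47 mm behind the grasp point.
Start: joints at [1.605, 0.359, 0.012, 0, -1.224, -0.288], TCP at [169.492, 653.351, 226.561] pointing down, gripper open.
Joint ranges: [-3.07, 3.07], [-1.43, 2.12], [-1.02, 1.25], [-3.03, 1.67], [-3.05, -0], [-3.03, 3.03]. Speed limits (rad/s): [2.39, 2.39, 3.01, 3.14, 3.14, 3.14].

INTERFACE

Orientations are given as a unit quaternion [x, y, z, w].
In Python, from plant import bot gives the robot as it stands. Calls block until the motion is done:
- bot.move_ptp(position, orientation): joint-space move of the TCP to a pose.
- bot.line_to(position, velocity=150, ori=None): straight line of the TCP; ori=None keeps the orientation; velocity is the mean speed in mm/s.
- bot.move_joints(angles): joint-space move.
- bot.move_gripper(opening, force=None): finger opening in mm; force is the grip in N (None keeps the last); returns when the fingers have stopped.
- bot.pause(seconds).
- bot.solve_ik(position, orientation): joint angles nearest the present ones, or None.
- bot.read_state(): the state.
- bot.camera(name): name is "scene" or "top"; returns the picture (480x640x3 uint8, red, green, blue); there is no depth.
- bot.get_calibration(name): a dict with "fx", "fy", "cx", "cy" (pixels), "view" (4x4, takes a point from world to camera coordinates). Camera axes: x right, y up, looking along -z (the intrinsics and any distortion apply to the point x, -y, -z); pixel columns grow to the right and rows downward; lengths in mm; the calibration is good to about 2 mm. A picture is of the moment at which its call begins. get_calibration takes no time and is no camera call.
A pose or a line that the arm cannot do raises bot.Unreachable and nothing moves.
- bot.close_job(): hands the job in; it is judged then, once.
The state is a dict: "t": time; "joint_pos": joint angles; "qvel": joint speeds; "tau": joint torques, N m; "tcp_pos": TCP position; "eef_rot": TCP orientation; "contact_force": force on the tool from outside, world axes, zero at the start; "moment": the same for the moment, N m; "width": finger opening in mm; "finger_force": force on a finger pad.
Only numpy, scipy, OpenCV 4.12 (cv2) and the standard library are available. Lean on these libraries where they do the work, as an engineer would, in place of code of your own. Each camera call takes 0.05 s, during which the arm holds its last target. There are 200 camera calls.

## Working session

There is one attempt and no reset: what is moved stays moved. The work goes in short steps, each a Python script; the robot and the scene stay as the last script left them, time stands still between calls to the robot, and variables do not carry over. Pictures are saved under pics/ and viewed, at most 10 in all, crops included, and the job is handed in when it is done.

```bash
mkdir -p pics; ls; python3 - <<'E'
from plant import bot
import cv2
for n in("scene","top"):
    cv2.imwrite(f"pics/{n}0.png",cv2.cvtColor(bot.camera(n),cv2.COLOR_RGB2BGR)); c=bot.get_calibration(n); print(n,{k:(v if not hasattr(v,'tolist') else v.tolist()) for k,v in c.items()})
s=bot.read_state();print(s)
E
```

```text
pics
scene {'fx': 536.0235511895028, 'fy': 536.0235511895028, 'cx': 324.96425036132337, 'cy': 241.87998529298844, 'view': [[0.4383093505645105, 0.898637343653846, 0.018325877836438725, -193.717536365247], [-0.6744803477045594, 0.3153637219849826, 0.6675492366980242, 306.9797874088939], [0.5941053557813236, -0.3049535168620583, 0.7443400961827927, -1527.4004688226482], [0.0, 0.0, 0.0, 1.0]]}
top {'fx': 446.299336880334, 'fy': 446.299336880334, 'cx': 320.5513517798272, 'cy': 246.58651632943793, 'view': [[-0.10253347951286303, -0.9947175822809068, -0.004880274604246576, 33.607139893997015], [0.974213574924606, -0.10140883205153717, 0.20155435796469903, -495.10495434238806], [-0.2009845666005333, 0.015911639864284916, 0.9794651722778228, -1132.6808842407493], [0.0, 0.0, 0.0, 1.0]]}
{'t': 0.1, 'joint_pos': array([ 1.60513422e+00,  3.59327858e-01,  1.11872003e-02, -3.12863801e-04,
       -1.22410816e+00, -2.88103244e-01]), 'qvel': array([-0.00181631,  0.00066938,  0.00215296,  0.00131952,  0.00113591,
       -0.00348578]), 'tau': array([-1.25975836e-03, -5.84165025e+01,  2.93744355e+01,  7.01520368e+00,
        1.01083657e-02, -6.08999835e-05]), 'tcp_pos': array([169.3714652 , 652.96777012, 225.72343733]), 'eef_rot': array([ 9.91954173e-01, -1.26595296e-01, -2.85999235e-05,  7.40435750e-04]), 'contact_force': array([0.21735992, 0.19773462, 0.35133307]), 'moment': array([-0.07029681, -0.04802666, -0.01683026]), 'finger_force': 0.0, 'width': 87.67347316088436}
```

View pics/top0.png

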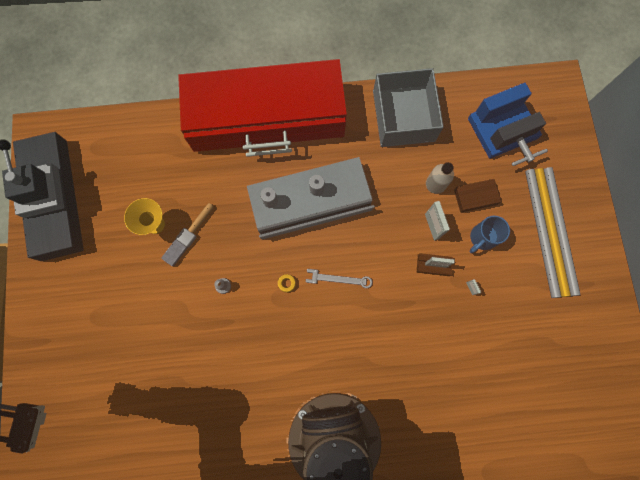

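View pics/scene0.png

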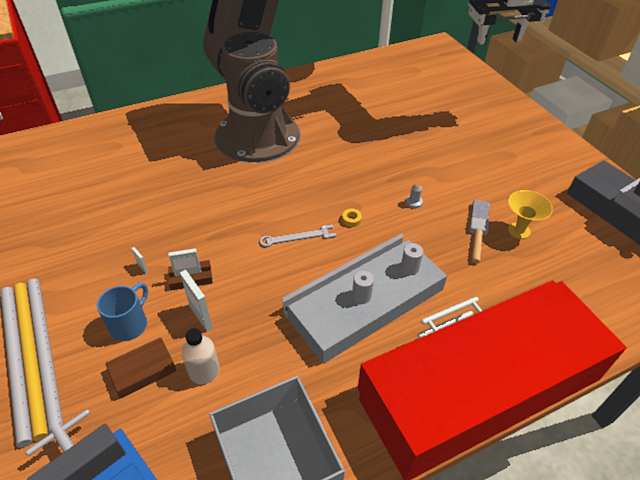

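The top view shows the mandrel at about (223,285), the stand with its holder at (437,264), the shelf pair at (268,192) and (317,181), and look-alike labels at (437,220) and (474,287). Next I'll enlarge crops to read these more closely.

```bash
python3 - <<'E'
import cv2,numpy as np
t=cv2.imread("pics/top0.png");s=cv2.imread("pics/scene0.png")
def crop(im,x,y,w,h,k): 
    c=cv2.resize(im[y:y+h,x:x+w],None,fx=k,fy=k,interpolation=cv2.INTER_CUBIC)
    for i in range(0,w,10): cv2.line(c,(i*k,0),(i*k,8 if i%50 else 20),(0,255,255),1)
    for i in range(0,h,10): cv2.line(c,(0,i*k),(8 if i%50 else 20,i*k),(0,255,255),1)
    return c
a=crop(t,240,150,140,95,5)   # shelf
cv2.imwrite("pics/c1.png",a)
b=np.zeros((560,800,3),np.uint8)
b[:280,:320]=crop(t,205,265,40,35,8); b[:280,400:800]=crop(t,410,245,50,35,8)
b[280:560,:320]=crop(s,395,180,40,35,8); b[280:560,400:800]=crop(s,163,246,50,35,8)
cv2.imwrite("pics/c2.png",b)
cv2.imwrite("pics/c3.png",crop(s,275,225,175,140,4))
E
```

```text
(no output)
```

View pics/c1.png

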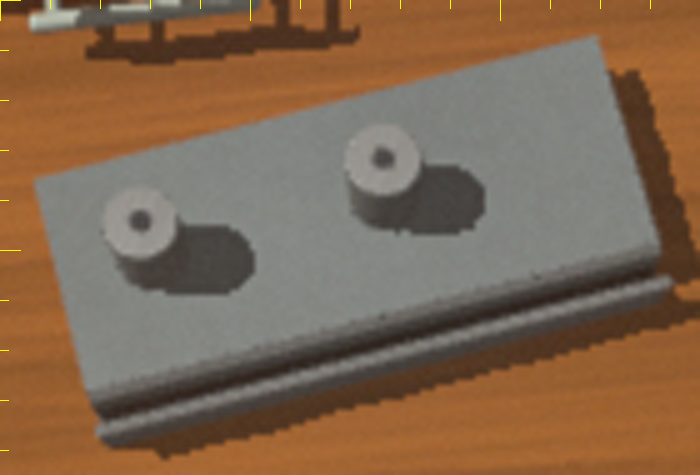

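View pics/c2.png

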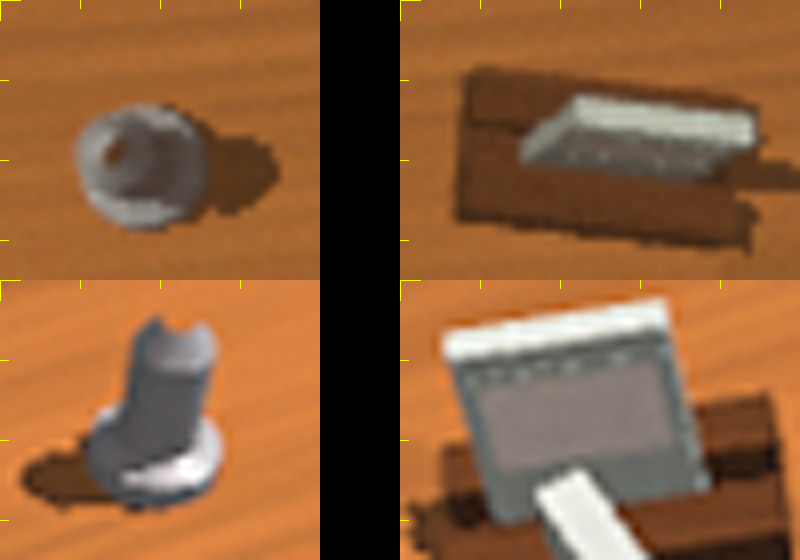

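View pics/c3.png

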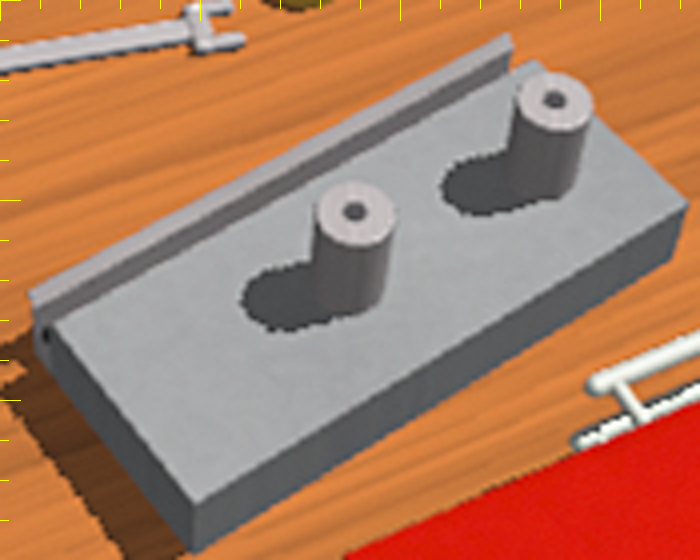

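The enlarged crops give the pixel positions: pair tops at top-crop (141,222) and (383,158), mandrel foot centre at (142,167), and holder top face around (261,120). The scene crops show the same features. Now I'll triangulate them.

```bash
cat > h.py <<'E'
import numpy as np
from plant import bot
def ray(cam,px):
    c=bot.get_calibration(cam);V=np.array(c["view"]);R=V[:3,:3]
    d=np.array([(px[0]-c["cx"])/c["fx"],-(px[1]-c["cy"])/c["fy"],-1.])
    return -R.T@V[:3,3],R.T@d
def at_z(cam,px,z):
    o,d=ray(cam,px);return (o+d*(z-o[2])/d[2])
def proj(cam,p):
    c=bot.get_calibration(cam);q=np.array(c["view"])@np.r_[p,1]
    return np.array([c["cx"]-c["fx"]*q[0]/q[2],c["cy"]+c["fy"]*q[1]/q[2]])
def un(px,x,y,k): return ((px[0]+.5)/k-.5+x,(px[1]+.5)/k-.5+y)
E
python3 - <<'E'
from h import *
np.set_printoptions(precision=1,suppress=True)
T1=lambda u,v:un((u,v),240,150,5); S1=lambda u,v:un((u,v),275,225,4)
TM=lambda u,v:un((u,v),205,265,8); TL=lambda u,v:un((u-400,v),410,245,8)
SM=lambda u,v:un((u,v-280),395,180,8); SL=lambda u,v:un((u-400,v-280),163,246,8)
def tri(a,b):
    o1,d1=ray("top",a);o2,d2=ray("scene",b)
    st=np.linalg.lstsq(np.c_[d1,-d2],o2-o1,rcond=None)[0]
    p,q=o1+d1*st[0],o2+d2*st[1];return (p+q)/2,np.linalg.norm(p-q)
for n,a,b,z in [("pL",T1(141,222),S1(554,100),110),("pR",T1(383,158),S1(355,212),110),
 ("bL",T1(35,182),S1(687,205),50),("bR",T1(598,36),S1(196,503),50),
 ("foot",TM(142,167),SM(155,448),7),
 ("labA",TL(566,109),SL(667,309),88),("labB",TL(755,130),SL(445,348),88)]:
    print(n,at_z("top",a,z),at_z("scene",b,z),*tri(a,b))
print("mtop",at_z("top",TM(115,150),60),at_z("scene",SM(187,332),60))
for c in [(472,70),(755,100),(750,240),(458,220)]: print("stand",at_z("top",TL(*c),22))
for c in [(105,432),(672,283)]: print("lip",at_z("top",T1(*c),50))
for c in [(33,295),(508,38)]: print("lipS",at_z("scene",S1(*c),50))
E
```

```text
pL [635.5 104.5 110. ] [636.3 104.2 110. ] [635.8 104.6 109.3] 0.028713784664243385
pR [657.1 -23.1 110. ] [656.7 -23.4 110. ] [656.9 -23.3 110.2] 0.3883243243955957
bL [685. 166.  50.] [687.8 164.3  50. ] [686.1 166.3  46.9] 0.17192956910791954
bR [ 737.1 -149.9   50. ] [ 737.6 -148.    50. ] [ 737.4 -149.    50.3] 1.9073954258042491
foot [425.6 257.    7. ] [427.7 255.4   7. ] [425.8 257.3   4.7] 0.501403827727749
labA [ 429.2 -292.1   88. ] [ 427.3 -294.2   88. ] [ 428.7 -293.1   88.9] 2.568786850596751
labB [ 416.3 -350.8   88. ] [ 416.  -349.8   88. ] [ 416.4 -350.2   88.6] 0.8412947560530436
mtop [424.7 254.1  60. ] [432.5 255.   60. ]
stand [ 455.9 -279.8   22. ]
stand [ 435.8 -373.2   22. ]
stand [ 388.9 -363.8   22. ]
stand [ 405.7 -267.7   22. ]
lip [541.3 138.5  50. ]
lip [ 591.9 -172.6   50. ]
lipS [ 594.6 -170.3   50. ]
lipS [544.8 141.4  50. ]
```

```bash
cat >> h.py <<'E'
YG,YL=0.163,-0.21
G=np.array([646.4,40.6]); L=np.array([422.3,-321.5]); M=np.array([426.2,256.7])
def Q(yaw): a=yaw-np.pi/2; return [np.cos(a/2),np.sin(a/2),0,0]
def st(m=""):
    s=bot.read_state();print(m,"t%.1f"%s["t"],np.round(s["tcp_pos"],1),"F",np.round(s["contact_force"],1),"w%.1f ff%.1f"%(s["width"],s["finger_force"]));return s
E
python3 - <<'E'
from h import *
import cv2
print("big bottom",at_z("top",(443,239),0),at_z("scene",(208,328),0)," top near", at_z("scene",(181,275),90),at_z("top",(430,203),90),at_z("top",(436,205),110))
bot.move_ptp([*M,130],Q(YG)); st("above")
bot.line_to([*M,16],150); st("down")
bot.move_gripper(15,30); st("grip")
bot.line_to([*M,140],200); s=st("lift")
cv2.imwrite("pics/lift.png",cv2.cvtColor(bot.camera("scene"),cv2.COLOR_RGB2BGR))
E
```

```text
big bottom [ 492.50650624 -358.27348844    0.        ] [ 563.69367128 -324.88061312    0.        ]  top near [ 482.60103956 -341.33086734   90.        ] [ 573.78210839 -312.97551518   90.        ] [ 561.26529671 -321.81453877  110.        ]
above t1.9 [426.4 257.8 130.3] F [-0.2  0.3 -0.3] w87.4 ff0.0
down t2.8 [426.5 257.3  16.5] F [ 0.4  0.  -0.3] w87.6 ff0.0
grip t3.8 [425.8 256.4  15.9] F [-2.7 -0.5  2.6] w25.6 ff30.0
lift t4.5 [425.5 256.1 138.8] F [ 0.1  0.1 -2.9] w25.5 ff30.0
```

```bash
python3 - <<'E'
from h import *
import cv2
bot.move_ptp([*G,170],Q(YG)); st("above")
bot.line_to([*G,72],120); st("near")
for z in np.arange(69,61,-1):
    bot.line_to([*G,z],30); s=st("z%g"%z)
    if s["contact_force"][2]>0.5: break
bot.move_gripper(60); st("open")
bot.line_to([*G,170],200); st("up")
bot.move_ptp([*L,190],Q(YL)); st("aboveL")
t=cv2.cvtColor(bot.camera("top"),cv2.COLOR_RGB2BGR);s=cv2.cvtColor(bot.camera("scene"),cv2.COLOR_RGB2BGR)
cv2.imwrite("pics/t2.png",t);cv2.imwrite("pics/s2.png",s)
b=np.zeros((600,800,3),np.uint8)
f=lambda im,x,y,w,h,k:cv2.resize(im[y:y+h,x:x+w],None,fx=k,fy=k,interpolation=cv2.INTER_CUBIC)
b[:300,:400]=f(t,250,165,100,75,4); b[:300,400:]=f(s,325,225,100,75,4)
o=cv2.imread("pics/top0.png");o2=cv2.imread("pics/scene0.png")
b[300:,:400]=f(o,400,190,100,75,4) ; b[300:,400:]=f(o2,140,250,100,75,4)
cv2.imwrite("pics/c4.png",b)
E
```

```text
above t5.8 [645.7  41.4 169.4] F [-0.6  0.7 -3.2] w25.5 ff30.0
near t6.7 [647.   40.9  72.9] F [-0.5 -0.1 -2.5] w25.4 ff30.0
z69 t7.0 [646.5  40.6  69.4] F [-0.8 -0.2 -2. ] w25.3 ff30.0
z68 t7.2 [646.4  40.6  68. ] F [ 0.3  0.  -2.9] w25.3 ff30.0
z67 t7.5 [646.3  40.6  66.9] F [ 0.6  0.4 -2.3] w25.3 ff30.0
z66 t7.7 [646.5  40.6  66. ] F [ 0.5  0.2 -3. ] w25.5 ff30.0
z65 t8.0 [646.6  40.6  65.9] F [-2.4  0.   4.5] w25.3 ff30.0
open t8.8 [646.4  40.6  65. ] F [-0.6 -0.4 -0.2] w59.7 ff0.0
up t9.4 [646.1  40.7 170.1] F [-0.5  0.6 -0.7] w60.1 ff0.0
aboveL t11.0 [ 423.  -321.1  189.9] F [0.1 0.1 0.6] w60.0 ff0.0
```

View pics/c4.png

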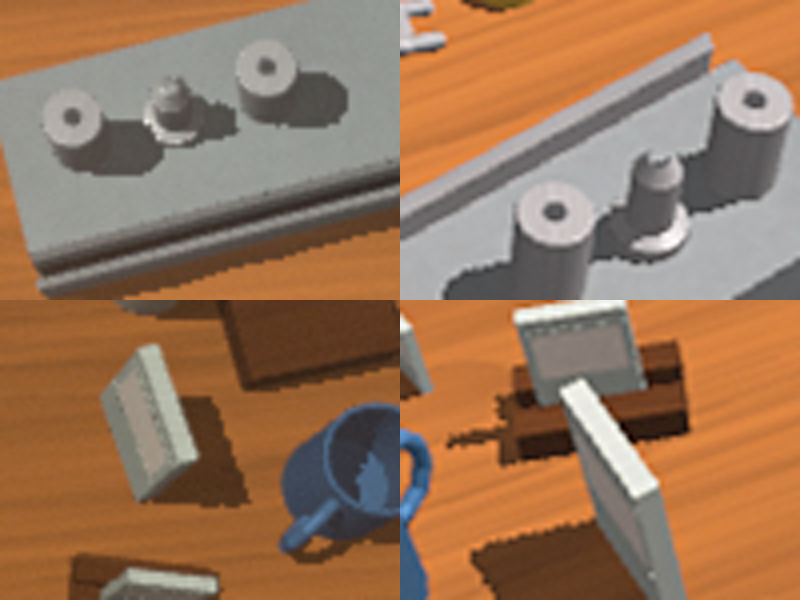

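The mandrel stands upright in the gap, between the two cylinders in both views, with its foot at top px (293,196.5). The large look-alike's top corners are at top px (449,229) and scene px (182,271). I'll check its height before grasping next to it.

```bash
python3 - <<'E'
from h import *
print("foot",at_z("top",(293,196.5),57),at_z("scene",(325+259/4,225+231/4),57))
for a,b in [((449,229),(182,271)),((437,202),(202,297.5))]:
    o1,d1=ray("top",a);o2,d2=ray("scene",b)
    s=np.linalg.lstsq(np.c_[d1,-d2],o2-o1,rcond=None)[0];print((o1+d1*s[0]),o2+d2*s[1])
E
```

```text
foot [639.60565815  42.34302595  57.        ] [656.8918269   43.00608674  57.        ]
[ 493.85200293 -342.67553529  116.58074355] [ 495.39892413 -338.25606509  115.52354248]
[ 568.4542142  -325.10643158  111.65158466] [ 569.61567639 -321.89168993  111.02418984]
```

```bash
python3 - <<'E'
from h import *
import cv2
bot.move_gripper(44)
bot.line_to([*L,58],150); st("down")
bot.move_gripper(5,40); st("grip")
bot.line_to([*L,75],60); st("l1")
bot.line_to([*L,190],150); st("lift")
P=G-75*np.array([np.cos(YG),np.sin(YG)]); print(P)
bot.move_ptp([*P,190],Q(YG)); st("over")
bot.line_to([*P,116],120); st("near")
t=cv2.cvtColor(bot.camera("top"),cv2.COLOR_RGB2BGR);s=cv2.cvtColor(bot.camera("scene"),cv2.COLOR_RGB2BGR)
b=np.zeros((400,800,3),np.uint8)
f=lambda im,x,y,w,h,k:cv2.resize(im[y:y+h,x:x+w],None,fx=k,fy=k,interpolation=cv2.INTER_CUBIC)
b[:,:400]=f(t,250,160,100,100,4); b[:,400:]=f(s,305,200,100,100,4)
cv2.imwrite("pics/c5.png",b)
E
```

```text
down t12.7 [ 422.9 -321.8   58.7] F [-0.4 -0.1  1.3] w44.2 ff0.0
grip t13.4 [ 422.2 -321.5   58.1] F [ 0.1 -0.   2.1] w8.9 ff40.0
l1 t13.8 [ 422.7 -321.6   75.5] F [ 0.1  0.1 -0.9] w8.7 ff40.0
lift t14.7 [ 421.7 -321.1  189. ] F [ 0.3 -0.  -1.5] w8.9 ff40.0
[572.39413348  28.42906247]
over t16.1 [572.2  27.5 189.9] F [ 0.5 -0.6 -1.1] w9.0 ff40.0
near t16.9 [572.9  28.2 116.6] F [ 0.  -1.1  0.2] w8.9 ff40.0
```

View pics/c5.png

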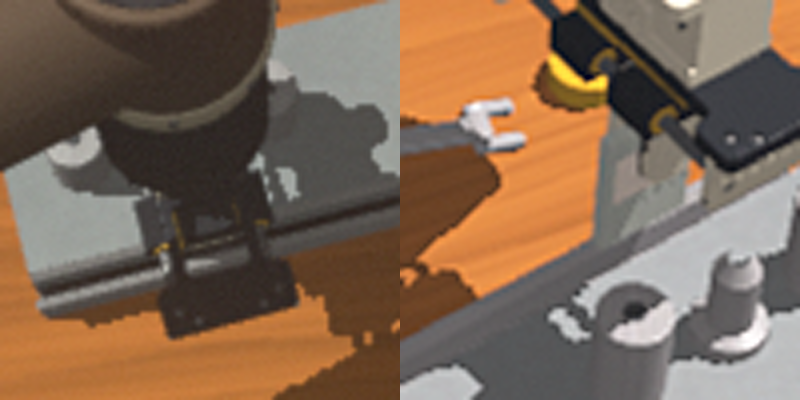

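The picture shows the holder upright in the fingers, above the slot and in line with the mandrel. Next I'll lower it while watching the force.

```bash
python3 - <<'E'
from h import *
P=G-75*np.array([np.cos(YG),np.sin(YG)])
bot.line_to([*P,104],60); st()
for z in range(101,64,-3 ):
    bot.line_to([*P,z],30); bot.pause(.1); s=st("z%g"%z); f=s["contact_force"]
    if f[2]>(6 if z>77 else 14) or np.hypot(f[0],f[1])>8: print("stop");break
E
```

```text
t17.4 [572.   28.3 103.5] F [-0.2  0.8 -1.3] w8.6 ff40.0
z101 t17.7 [572.5  28.4 101.1] F [ 0.2  0.6 -1.7] w8.8 ff40.0
z98 t18.1 [572.4  28.4  98. ] F [-0.2 -0.7 -0.2] w8.7 ff40.0
z95 t18.4 [572.4  28.4  95. ] F [ 0.1  0.4 -0.2] w8.7 ff40.0
z92 t18.8 [572.4  28.4  92. ] F [-0.6  0.2  0.2] w8.9 ff40.0
z89 t19.1 [572.4  28.4  88.9] F [-0.  -0.9  0.3] w8.8 ff40.0
z86 t19.5 [572.4  28.4  85.9] F [-0.5 -0.1 -0.5] w8.6 ff40.0
z83 t19.8 [572.4  28.4  82.9] F [0.2 0.8 0.5] w8.7 ff40.0
z80 t20.2 [572.4  28.5  79.9] F [-0.8  0.4 -0.8] w8.5 ff40.0
z77 t20.5 [572.4  28.4  76.9] F [-1.2 -0.1 -0.8] w8.6 ff40.0
z74 t20.9 [572.5  28.4  74.1] F [-1.5  0.6  1.9] w8.6 ff40.0
z71 t21.2 [572.5  28.4  71.1] F [-1.7 -0.6  3.8] w9.2 ff40.0
z68 t21.6 [572.5  28.5  68.4] F [-2.   0.3  6.4] w8.7 ff40.0
z65 t21.9 [572.8  28.6  67.7] F [-10.    1.5  27. ] w9.0 ff40.0
stop
```

```bash
python3 - <<'E'
from h import *
import cv2
bot.pause(.7); st()
t=cv2.cvtColor(bot.camera("top"),cv2.COLOR_RGB2BGR);s=cv2.cvtColor(bot.camera("scene"),cv2.COLOR_RGB2BGR)
b=np.zeros((400,800,3),np.uint8)
f=lambda im,x,y,w,h,k:cv2.resize(im[y:y+h,x:x+w],None,fx=k,fy=k,interpolation=cv2.INTER_CUBIC)
b[:,:400]=f(t,250,160,100,100,4); b[:,400:]=f(s,315,215,100,100,4)
cv2.imwrite("pics/c6.png",b)
E
```

```text
t22.6 [572.8  28.5  67.7] F [-9.2  2.  27. ] w8.9 ff40.0
```

View pics/c6.png

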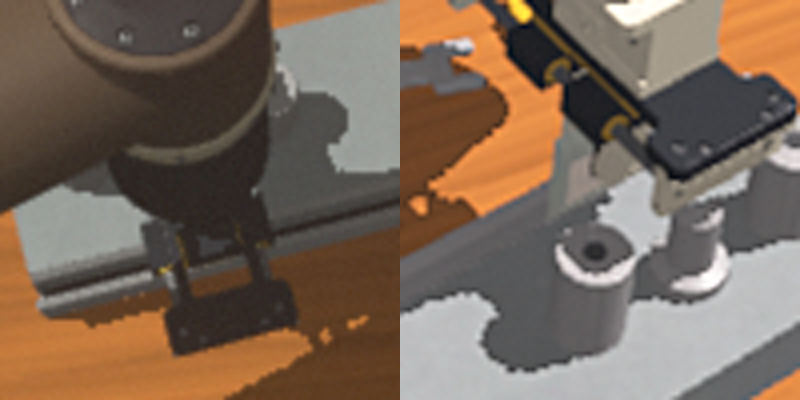

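The holder is upright in the slot in front of the mandrel and steady at 27 N against the stop. The mandrel still stands, and the gripper body is about 24 mm above it.

```bash
python3 -c "
from plant import bot
print(bot.close_job())"
```

```text
the job is handed in; nothing more can be done
None
```

I handed the job in at about 23 s with the mandrel standing in the middle of the gap and let go, and the label holder still gripped and pressed against the strip's stop at 27 N; the hand-in returned no verdict.

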